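Clamp the separator pipe with the U-bolt that fits

ROBOT

A 6-joint arm with a two-finger parallel gripper is mounted at the origin on the work surface. World frame = base frame: x ahead of the robot, y to its left, z up, the work surface at z = 0. Lengths are in m, angles in rad, forces in N, time in s.
With the tool pointing down it reaches from about 0.325 to 0.75 m from the base axis. Payload 7.6 kg.
Tool frame: the origin (TCP) lies midway between the tips of the shut fingers; the grasp point (between the pads) lies 19 mm behind it; z points along the fingers, y is the line along which they close (so a half turn about z gives the same grasp; the last joint's range is limited). The gripper opens to 85 mm and grips with 20 to 120 N. Pads are 22 mm wide; open, the fingers measure 114 mm over their backs; the gripper's body (76 mm by 85 mm) begins 54 mm behind the grasp point. The pads swing forward as they close: fully open they stand 13 mm farther back than shut.
Start: joints at [-1.329, 0.052, 1.401, -0, 1.689, -0.07], TCP at [0.161, -0.5, 0.195] pointing down, gripper open.
Joint ranges: [-2.9, 2.9], [-0.91, 2.17], [0.12, 2.37], [-1.06, 4.2], [0.26, 2.73], [-2.93, 2.93]. Speed limits (rad/s): [2.57, 2.57, 3.01, 3.14, 3.14, 3.14].

INTERFACE

Orientations are given as a unit quaternion [w, x, y, z].
In Python, from plant import get_state, grab_frame, close_job gives the robot as it stands. The module is installed in compiled form; this text tells all that it offers.
- The arm moves only by the tool jog_arm, never from a script. Its argument "moves" is one flat list of numbers, 7 for each row, row after row: the opening, from 0 (shut) to 1 (fully open), then the shift along the tool's x, y, z scaled (see below), then the turn, a rotation vector about the tool's x, y, z scaled (see below). In form: [fingers, tx, ty, tz, ax, ay, az, fingers, tx, ty, tz, ax, ay, az, ...]. A call has 1 to 10 rows; each row shifts and turns the commanded pose from where the row before left it, along the tool's axes as they then stand; what a row does not reach is not made up. The controller multiplies each number of a shift by 0.075 m and each number of a turn by 60 degrees. A row lasts 1/8 s, in which the tool goes at most 62.5 mm and 10.7 degrees, less where a joint would pass 70% of its speed; a pose out of reach is approached as far as the arm can. A call with a number of a shift or a turn outside -1 to 1 is refused whole. A call with a gripper value outside its range is refused whole. The fingers move at their own pace and stop on an object; "force" is the grip in N (left out, the last holds). Time passes only in rows, so rows that do not move let the fingers close. It gives the time, the measured TCP pose, the force, the opening and the grip force at its end, in the units of the state.
- get_state(): the state, without advancing time (a new reading comes with each control period).
- grab_frame(name): name is "side" or "top"; returns a dict with "image" (420x560x3 uint8, blue, green, red), "vfov" (degrees; the focal length in pixels is half the picture's height over the tangent of half this angle, whatever the lens; pixels are square), "cx", "cy" (the principal point, pixels), "R" (3x3) and "t" (3): a world point X has camera coordinates R X + t. Camera axes: x right, y down, z forward; pixel columns grow to the right and rows downward; lengths in m; the calibration is good to about 2 mm. A picture is of the moment at which its call begins. There is no depth.
- close_job(): hands the job in; it is judged then, once.
The state is a dict: "time": time; "joint_pos": joint angles; "qd": joint speeds; "effort": joint torques, N m; "ee_pos": TCP position; "eef_rot": TCP orientation; "contact_force": force on the tool from outside, world axes, zero at the start; "ft_torque": the same for the moment, N m; "opening": opening from 0.0 (shut) to 1.0 (fully open); "grasp_force": force on a finger pad.
Only numpy, scipy, OpenCV 4.12 (cv2) and the standard library are available. Lean on these libraries where they do the work, as an engineer would, in place of code of your own. Each camera call takes 0.05 s, during which the arm holds its last target. There are 200 camera calls.

TASK

Clamp the oil separator's steel pipe to its grey bracket with the one U-bolt from the wooden rack whose legs match the bracket's two holes. Lift it by its grip block, carry it over and lower it (do not drop it) astride the pipe, a leg through each hole, until its crossbar rests on the pipe, then let go. Leave the other two U-bolts standing in the rack.

Things in the scene. Friction and masses are not known exactly. Their poses are not given: they have to be found in the camera images.
- ubolt_orange: U-bolt that fits: (sizes in mm) two steel legs down (d 8, 70 apart, at x +-35), crossbar along x (78 long, z 75 to 85), orange grip block on top (x 34, y 16, z 85 to 125): pinch its 16 along y. Origin midway between the lower leg ends, z up; a half turn about z is the same. 0.1 to 0.2 kg. Starts upright in a rack place, leg ends at bench level; rack top is 45 above the bench.
- ubolt_blue: Bystander in another rack place: same heights, origin and axes, blue grip block, but legs only 40 mm apart, too narrow for the bracket. The rack is a fixed pale wooden block, 136 x 236 x 45 mm tall, with three places in a row, 85 mm apart across the crossbars (along y); which U-bolt stands where varies. Legs stand loosely in 11 mm wide slots.
- ubolt_green: Bystander in the remaining rack place: same heights, origin and axes, green grip block, but legs 100 mm apart, too wide for the bracket.
- bracket: (Sizes in mm) Fixed grey plate 136 (x) x 76 (y), top 60 mm above the bench, 12 thick, open below; two 24 x 24 holes at x +-35, y 0. Fixed pipe, d 26, lies on it along y between the holes, top at z 86, from y -130 to a steel vessel (d 104, 134 tall, at y +175). Origin on the bench under the plate's centre, z up. U-bolt home: crossbar on the pipe, leg ends at z 11.
Mind the look-alikes: they are no part of the job. Leave any purple or yellow look-alike of the ubolt_orange alone.

How it is judged:
On the way, in this order (a step that is already met when the one before it is completed fails the run):
1. the orange U-bolt is lifted clear of the rack (height (world z) of ubolt_orange above 0.05 m), for 0.1 s.
2. still held in the fingers, it is astride the pipe with both legs in the bracket's holes, within 25 mm of home (horizontal distance between ubolt_orange and bracket below 0.025 m and angle between the x axis of ubolt_orange and the x axis of bracket, either way round below 0.35 rad and height (world z) of ubolt_orange below 0.036 m and contact force between the fingers and ubolt_orange above 0.5 N), for 0.1 s.
At the end, for the whole second after the job is handed in: Orange U-bolt astride the pipe, a leg through each hole: centre within 25 mm of the bracket's, crossbar within 20 degrees of the line of holes, upright within 17 degrees, leg ends under 18 mm above the bench (home is 11), released, at rest; blue and green U-bolts within 30 mm of their places (horizontal distance between ubolt_orange and bracket below 0.025 m and angle between the x axis of ubolt_orange and the x axis of bracket, either way round below 0.35 rad and height (world z) of ubolt_orange below 0.018 m and angle between ubolt_orange's own z axis and vertical below 0.3 rad and linear speed of ubolt_orange below 0.02 m/s and contact force between the fingers and ubolt_orange below 0.1 N and distance of each of ubolt_blue, ubolt_green from where it was at the start of the episode below 0.03 m); the robot touches nothing.
It fails at once if the blue or green U-bolt is taken out of its place or knocked over (distance of any of ubolt_blue, ubolt_green from where it was at the start of the episode above 0.03 m or angle between any of ubolt_blue, ubolt_green's own z axis and vertical above 0.5 rad).
It also fails if it takes over 40 s, if anything falls off the work surface, if the arm or the gripper's body presses on something with over 40 N, if the wrist force passes 120 N, or if a joint passes its speed limit or range.

## Working session

There is one attempt and no reset: what is moved stays moved. The work goes in short steps, Python scripts to look and compute and a tool call to move; the robot and the scene stay as the last step left them, time stands still between calls to the robot, and variables do not carry over. Pictures are saved under pics/ and viewed, at most 10 in all, crops included, and the job is handed in when it is done.

Besides the shell and the picture viewer there is one more tool, called after ">>>" as a command line: name --argument value ..., lists and objects as JSON in quotes. jog_arm: Moves the arm, as the interface text tells. Shifts and turns lie within -1 to 1; 1 stands for 0.075 m of shift or 60 degrees of turn. Its arguments: {"type":"object","properties":{"moves":{"type":"array"},"force":{"type":"number"}},"required":["moves"]}

```bash
mkdir -p pics; python3 - <<'E'
from plant import *
import cv2,numpy as np
for n in("side","top"):
    f=grab_frame(n);cv2.imwrite(f"pics/{n}0.png",f["image"]);np.savez(f"{n}0.npz",**f)
    print(n,f["vfov"],f["cx"],f["cy"],np.round(f["R"],3).tolist(),np.round(f["t"],3), np.round(-np.array(f["R"]).T@f["t"],3))
s=get_state();print(s)
E
```

```text
side 55.298993502156534 279.83631073517097 210.85397479713828 [[-0.88, -0.475, 0.023], [-0.306, 0.527, -0.793], [0.364, -0.704, -0.609]] [0.417 0.215 0.735] [0.165 0.602 0.608]
top 56.52058991256196 277.445411600312 213.92564147768164 [[0.025, -1.0, -0.019], [-0.985, -0.021, -0.172], [0.172, 0.023, -0.985]] [-0.078  0.496  0.782] [ 0.356 -0.085  0.854]
{'time': 0.1, 'joint_pos': array([-1.32930795e+00,  5.27851281e-02,  1.40162479e+00, -5.96744723e-06,
        1.68860676e+00, -7.03070623e-02]), 'qd': array([-0.00013596,  0.00020824, -0.00304082,  0.00215006, -0.00110014,
       -0.0003536 ]), 'effort': array([ 7.94804364e-04, -3.82581496e+01, -3.60986638e+01, -1.00349102e-04,
        4.73348904e-03,  1.53818019e-05]), 'ee_pos': array([ 0.16099235, -0.49936729,  0.19394994]), 'eef_rot': array([-7.09156870e-04,  9.87872346e-01,  1.55266611e-01, -6.38200343e-05]), 'contact_force': array([ 0.33013417,  0.45886732, -0.15292466]), 'ft_torque': array([-0.04151527, -0.04579486,  0.02062927]), 'grasp_force': 0.0, 'opening': 0.9996659687981441}
```

View pics/top0.png

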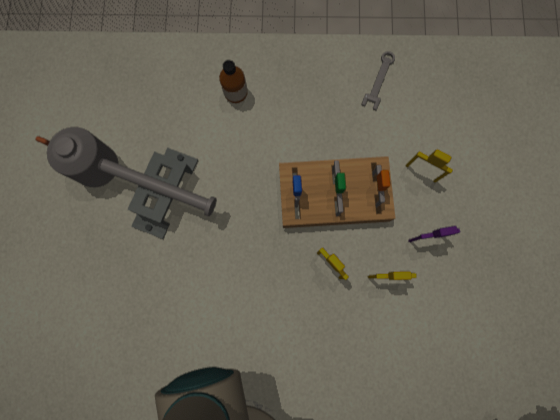

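View pics/side0.png

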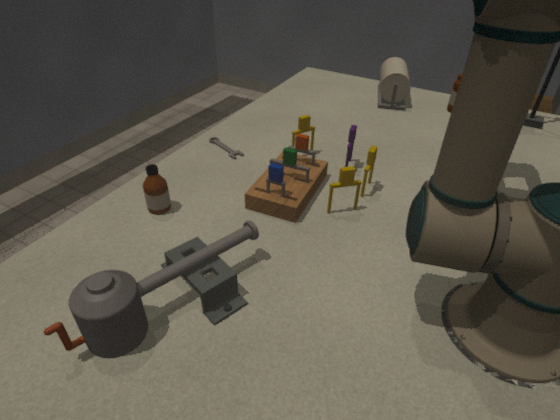

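Candidates in the top view are the orange U-bolt in the rack (384,180), purple (440,234), and yellow (433,160), (333,263) and (390,276). The one that fits is at (384,180), because it has the orange grip and stands in a rack place. The bracket is near (165,192). I'll confirm this in an enlarged crop while measuring.

```bash
cat > h.py <<'E'
import numpy as np,cv2
def load(n): return dict(np.load(n))
def ray(f,u,v):
    h=f["image"].shape[0];F=h/2/np.tan(np.radians(float(f["vfov"]))/2)
    d=f["R"].T@np.array([(u-f["cx"])/F,(v-f["cy"])/F,1]);return -f["R"].T@f["t"],d/np.linalg.norm(d)
def plane(f,u,v,z):
    c,d=ray(f,u,v);return c+d*(z-c[2])/d[2]
def tri(a,pa,b,pb):
    c1,d1=ray(a,*pa);c2,d2=ray(b,*pb)
    s=np.linalg.lstsq(np.c_[d1,-d2],c2-c1,rcond=None)[0]
    p,q=c1+s[0]*d1,c2+s[1]*d2;return (p+q)/2,np.linalg.norm(p-q)
def proj(f,X):
    h=f["image"].shape[0];F=h/2/np.tan(np.radians(float(f["vfov"]))/2)
    x=f["R"]@X+f["t"];return x[0]/x[2]*F+f["cx"],x[1]/x[2]*F+f["cy"]
def blob(f,lo,hi,roi):
    m=cv2.inRange(cv2.cvtColor(f["image"],cv2.COLOR_BGR2HSV),lo,hi);k=np.zeros_like(m)
    x0,y0,x1,y1=roi;k[y0:y1,x0:x1]=m[y0:y1,x0:x1]
    n,l,s,c=cv2.connectedComponentsWithStats(k);i=1+s[1:,4].argmax();return (l==i).astype(np.uint8)*255,c[i],s[i]
E
python3 - <<'E'
from h import *
T,S=load("top0.npz"),load("side0.npz")
for nm,lo,hi,rt,rs in (("orange",(4,190,110),(14,255,255),(370,160,400,200),(290,130,315,155)),("green",(50,120,50),(85,255,255),(325,160,355,200),(275,140,305,175)),("blue",(100,120,50),(125,255,255),(285,165,310,205),(262,155,290,192))):
    try:
        m,c,s=blob(T,lo,hi,rt);m2,c2,s2=blob(S,lo,hi,rs);p,e=tri(T,c,S,c2)
        r=cv2.minAreaRect(cv2.findContours(m,0,2)[0][0]);print(nm,c,s,c2,s2,p.round(4),round(e,4),r)
    except Exception as ex: print(nm,ex)
# rack
m,c,s=blob(T,(8,70,60),(22,200,255),(270,145,405,240));m=cv2.morphologyEx(m,3,np.ones((25,25)))
r=cv2.minAreaRect(max(cv2.findContours(m,0,2)[0],key=cv2.contourArea));b=cv2.boxPoints(r)
print("rack",r,[plane(T,*q,.045).round(3).tolist() for q in b])
a=cv2.resize(T["image"][145:240,100:225],None,fx=4,fy=4,interpolation=2)
b=cv2.resize(T["image"][145:240,335:410],None,fx=4,fy=4,interpolation=2)
o=np.hstack([a,b]);o=cv2.convertScaleAbs(o,alpha=1.5);cv2.imwrite("pics/c1.png",o)
E
```

```text
orange [385.54166667 178.09375   ] [382 170   8  16  96] [302.125 135.625] [297 134  11   4  24] [ 0.558  -0.2738  0.1235] 0.0001 ((385.22955322265625, 177.5245819091797), (15.57214641571045, 6.699644565582275), 84.80557250976562)
green [340.86290323 180.77419355] [337 173   9  17 124] [289.84782609 150.5       ] [284 148  13   8  46] [ 0.551  -0.1886  0.1219] 0.0008 ((340.90167236328125, 180.91802978515625), (16.29643440246582, 7.423930644989014), 84.80557250976562)
blue [296.79545455 183.96212121] [293 176   9  17 132] [275.84955752 170.03539823] [269 163  14  18 113] [ 0.5448 -0.1044  0.1123] 0.002 ((296.7705383300781, 183.97543334960938), (16.568038940429688, 7.695537567138672), 84.80557250976562)
rack ((336.6987609863281, 190.57965087890625), (63.615577697753906, 113.27769470214844), 86.49646759033203) [[0.61, -0.065, 0.045], [0.63, -0.308, 0.045], [0.492, -0.312, 0.045], [0.472, -0.077, 0.045]]
```

View pics/c1.png

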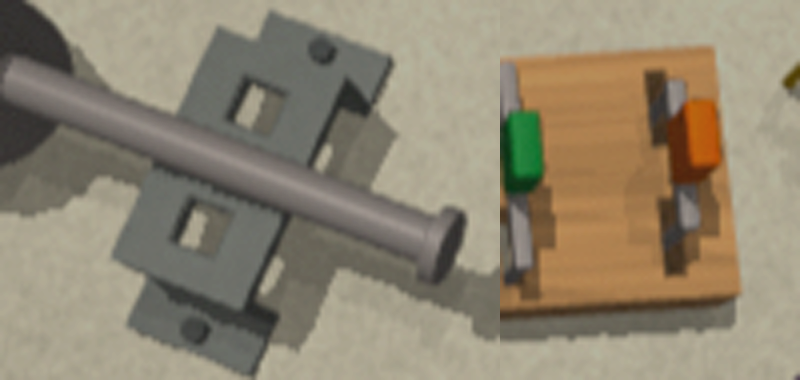

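The crop confirms the target: the orange block stands in the right-hand rack place at px (384,180), with only the green one next to it. The bracket holes are centred at crop (258,105) and (204,227), i.e. px (164.4,171.2) and (150.9,201.7).

```bash
python3 - <<'E'
from h import *
T,S=load("top0.npz"),load("side0.npz")
a=plane(T,100+258/4,145+105/4,.06);b=plane(T,100+204/4,145+227/4,.06);print("holes",a,b,np.linalg.norm(a-b),"mid",(a+b)/2)
d=a-b;print("yaw holes",np.degrees(np.arctan2(d[1],d[0])))
# pipe: side profile in top view at two places: mid of edges
def c(x,y,z):return plane(T,100+x/4,145+y/4,z)
p=c(30,80,.073);q=c(425,228,.073);e=q-p;print("pipe",p,q,"yaw y-axis",np.degrees(np.arctan2(-e[1],-e[0])))
# plate top corners
for k in [(220,28),(345,75),(247,308),(113,258)]: print(k,c(*k,.06).round(4))
print("orange top",plane(T,385.5,178.1,.122), plane(T,386,179.3,.125))
from plant import get_state
s=get_state();from scipy.spatial.transform import Rotation as R
print(R.from_quat(s["eef_rot"][[1,2,3,0]]).as_matrix().round(3))
m=(a+b)/2
for X in (np.array([*m[:2],.06]),):print(proj(S,X),proj(S,a),proj(S,b))
cv2.imwrite("pics/s1.png",cv2.resize(S["image"][215:330,150:280],None,fx=4,fy=4,interpolation=2))
E
```

```text
holes [0.58119572 0.17468762 0.06      ] [0.51481205 0.19809328 0.06      ] 0.07038903936953583 mid [0.54800388 0.18639045 0.06      ]
yaw holes -19.42171351487062
pipe [0.58869141 0.29143866 0.073     ] [0.51409513 0.07956087 0.073     ] yaw y-axis 70.60425052449169
(220, 28) [0.6233 0.1983 0.06  ]
(345, 75) [0.5985 0.1295 0.06  ]
(247, 308) [0.4726 0.1723 0.06  ]
(113, 258) [0.4974 0.2444 0.06  ]
orange top [ 0.5583735  -0.27411304  0.122     ] [ 0.55519233 -0.27423634  0.125     ]
[[ 0.952  0.307 -0.   ]
 [ 0.307 -0.952  0.001]
 [ 0.    -0.001 -1.   ]]
(np.float64(200.15490741298154), np.float64(262.0900781368562)) (np.float64(190.17423080548755), np.float64(252.45594119868727)) (np.float64(210.67926786858044), np.float64(272.24902164372816))
```

View pics/s1.png

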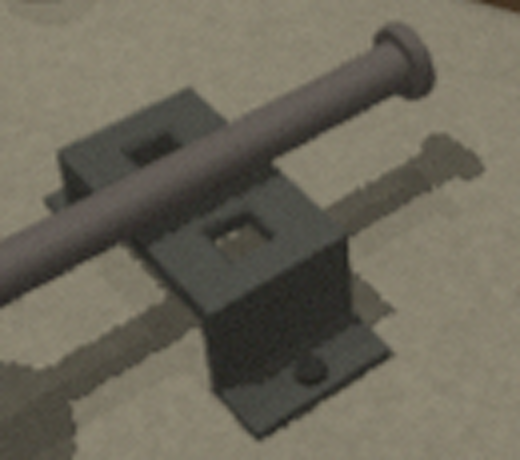

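The side view puts the near hole at crop (238,236), px (209.5,274). I predicted (210.7,272.2), so the bracket estimate of (0.548, 0.186), yaw -19.4°, holds to about 2 mm. Next I'll go above the orange grip at (0.557,-0.274), yaw 4.5°.

>>> jog_arm --moves '[0.6, 0, 0, 0, 0, 0, 0.1117, 0.6, 0, 0, 0, 0, 0, 0.1117, 0.6, 0.6875, -0.322, 0, 0, 0, 0, 0.6, 0.6875, -0.322, 0, 0, 0, 0, 0.6, 0.6875, -0.322, 0, 0, 0, 0, 0.6, 0.6875, -0.322, 0, 0, 0, 0, 0.6, 0.6875, -0.322, 0, 0, 0, 0, 0.6, 0.6875, -0.322, 0, 0, 0, 0, 0.6, 0.6875, -0.322, 0, 0, 0, 0, 0.6, 0.6875, -0.322, 0, 0, 0, 0]' --force 40

```text
time: 1.35
ee_pos: [0.5586, -0.2738, 0.1942]
eef_rot: [-0.0, 0.999, 0.039, -0.0]
contact_force: [1.4, -0.8, -0.5]
opening: 0.596
grasp_force: 0.0
```

```bash
cat > st.py <<'E'
import sys
from h import *
from plant import *
from scipy.spatial.transform import Rotation as R
def err(x,y,yaw):
    s=get_state();M=R.from_quat(s["eef_rot"][[1,2,3,0]]).as_matrix()
    d=M.T@(np.array([x,y,s["ee_pos"][2]])-s["ee_pos"])
    w=np.degrees(np.arctan2(M[1,0],M[0,0]))
    print("t",round(s["time"],2),"pos",s["ee_pos"].round(4),"yaw",w.round(2),"tilt",M[:,2].round(3),"shift",(d/.075).round(3),"az",round((w-yaw)/60,3),"open",round(s["opening"],3),"grip",round(s["grasp_force"],1),"F",s["contact_force"].round(1))
if len(sys.argv)>3: err(*map(float,sys.argv[1:4]))
E
python3 st.py .557 -.274 4.5
```

```text
t 1.35 pos [ 0.5586 -0.2738  0.1942] yaw 4.46 tilt [-0.001  0.    -1.   ] shift [-0.022  0.001  0.   ] az -0.001 open 0.596 grip 0.0 F [ 1.4 -0.8 -0.5]
```

>>> jog_arm --moves '[0.6, 0, 0, 0.4, 0, 0, 0, 0.6, 0, 0, 0.4, 0, 0, 0, 0.6, 0, 0, 0.4, 0, 0, 0, 0.6, 0, 0, 0.2, 0, 0, 0, 0.6, 0, 0, 0, 0, 0, 0]'

```text
time: 1.98
ee_pos: [0.5567, -0.2747, 0.0886]
eef_rot: [-0.001, 0.999, 0.039, -0.001]
contact_force: [-1.0, -0.5, 0.7]
opening: 0.596
grasp_force: 0.0
```

```bash
python3 st.py .557 -.274 4.5; python3 - <<'E'
from h import *
from plant import *
o=[]
for n,(x,y,w,h) in (("side",(250,90,110,120)),("top",(320,120,100,120))):
    f=grab_frame(n);np.savez(n+"1.npz",**f);o.append(cv2.resize(f["image"][y:y+h,x:x+w],(350,420),interpolation=2))
cv2.imwrite("pics/g1.png",cv2.convertScaleAbs(np.hstack(o),alpha=1.4))
E
```

```text
t 1.98 pos [ 0.5567 -0.2747  0.0886] yaw 4.46 tilt [-0.002  0.001 -1.   ] shift [ 0.004 -0.009  0.   ] az -0.001 open 0.596 grip 0.0 F [-1.  -0.5  0.7]
```

View pics/g1.png

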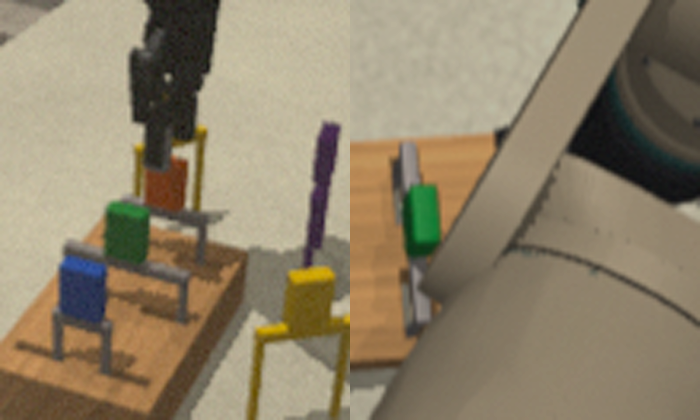

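The side crop shows the fingers around the orange block (crop 165,180), with the near fingertip ending at crop (158,168), somewhat high and to the left. I'll check this by projecting the expected points.

```bash
python3 - <<'E'
from h import *
S=load("side1.npz")
c=lambda X:((np.array(proj(S,np.array(X)))-[250,90])*[350/110,3.5]).round(0)
ex=np.array([.9969,.0785,0]);ey=np.array([-.0785,.9969,0]);o=np.array([.557,-.274,0])
for nm,x,y,z in [("blk+x bot",.017,.008,.085),("blk-x bot",-.017,.008,.085),("blk+x top",.017,.008,.125),("blk-x top",-.017,.008,.125),("bar-x end",-.039,.004,.08),("bar+x end",.039,.004,.08),("tip -x",-.011,.026,.095),("tip +x",.011,.026,.095)]:
    print(nm,c(o+ex*x+ey*y+[0,0,z]))
m,cc,s=blob(S,(2,150,60),(16,255,255),(285,130,320,155));print((np.array([s[0]-250,s[1]-90])*[350/110,3.5]),(np.array([s[0]+s[2]-250,s[1]+s[3]-90])*[350/110,3.5]))
E
```

```text
blk+x bot [142. 205.]
blk-x bot [180. 215.]
blk+x top [145. 158.]
blk-x top [183. 167.]
bar-x end [206. 225.]
bar+x end [120. 202.]
tip -x [166. 212.]
tip +x [141. 206.]
[146.36363636 157.5       ] [187.72727273 210.        ]
```

```bash
python3 - <<'E'
from h import *
S=load("side1.npz");i=S["image"][85:165,270:340]
i=(255*(i/255.)**.45).astype(np.uint8);cv2.imwrite("pics/g2.png",cv2.resize(i,None,fx=7,fy=7,interpolation=0))
E
```

```text
(no output)
```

View pics/g2.png

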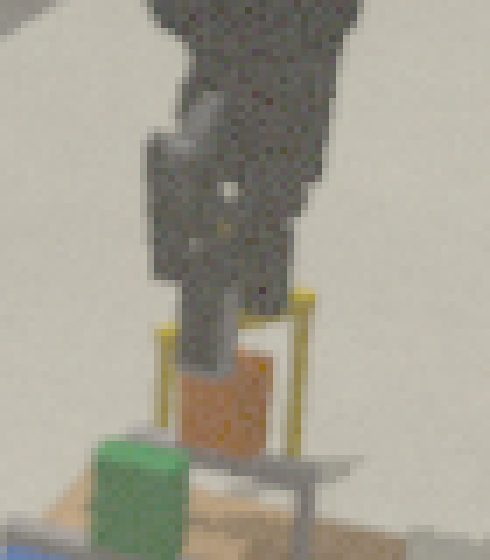

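```bash
python3 - <<'E'
from h import *
S=load("side1.npz")
ey=np.array([-.0785,.9969,0]);o=np.array([.557,-.2745,0])
for nm,u,v,off in (("near",299.6,138,.03),("far",307.8,129.6,-.03),("mid",303.7,133.8,0)):
    for z in (.09,.1,.11,.12,.13,.14):
        print(nm,z,(np.array(proj(S,o+ey*off+[0,0,z]))-[u,v]).round(1))
E
```

```text
near 0.09 [-1.9 13.9]
near 0.1 [-1.7 10.5]
near 0.11 [-1.5  7.1]
near 0.12 [-1.3  3.6]
near 0.13 [-1.1  0.2]
near 0.14 [-0.9 -3.4]
far 0.09 [-1.9 12.6]
far 0.1 [-1.7  9.3]
far 0.11 [-1.5  6. ]
far 0.12 [-1.2  2.6]
far 0.13 [-1.  -0.8]
far 0.14 [-0.7 -4.2]
mid 0.09 [-1.8 13.1]
mid 0.1 [-1.6  9.8]
mid 0.11 [-1.4  6.4]
mid 0.12 [-1.2  3. ]
mid 0.13 [-0.9 -0.4]
mid 0.14 [-0.7 -3.9]
```

```bash
python3 st.py .557 -.274 4.5; python3 - <<'E'
from h import *
from plant import *
f=grab_frame("side");np.savez("side2.npz",**f)
for n in("side1.npz",): print(np.abs(f["image"].astype(int)-load(n)["image"])[85:165,270:340].mean())
i=f["image"][85:165,270:340]
i=(255*(i/255.)**.45).astype(np.uint8);cv2.imwrite("pics/g3.png",cv2.resize(i,None,fx=7,fy=7,interpolation=0))
E
```

```text
t 2.08 pos [ 0.5578 -0.2754  0.0911] yaw 4.45 tilt [ 0.002 -0.001 -1.   ] shift [-0.01  -0.019 -0.   ] az -0.001 open 0.603 grip 0.0 F [ 0.7 -0.6  0.6]
3.0689285714285712
```

View pics/g3.png

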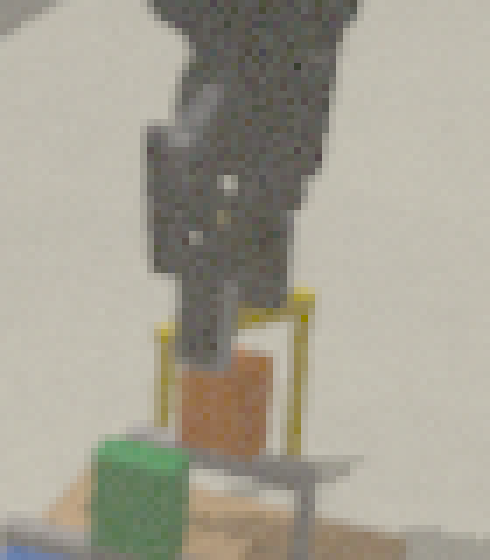

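The fingertips show at crop (205,365), which is z≈0.13 m, while the reported TCP height is 0.09. They are higher than the pose reading says, so I trust the image. I'll go down 20 mm and compare numerically.

>>> jog_arm --moves '[0.6, 0, 0, 0.13, 0, 0, 0, 0.6, 0, 0, 0.13, 0, 0, 0, 0.6, 0, 0, 0, 0, 0, 0]'

```text
time: 2.5
ee_pos: [0.5566, -0.2746, 0.0687]
eef_rot: [-0.001, 0.999, 0.039, -0.001]
contact_force: [-0.4, 0.0, 0.3]
opening: 0.602
grasp_force: 0.0
```

```bash
python3 st.py .557 -.274 4.5; python3 - <<'E'
from h import *
from plant import *
f=grab_frame("side");np.savez("side3.npz",**f)
for n in ("side1.npz","side2.npz","side3.npz"):
    g=load(n)["image"]; 
    for u in (297,299,301):print(n,u,g[125:155,u].astype(int).max(1).tolist())
i=f["image"][85:165,270:340]
i=(255*(i/255.)**.45).astype(np.uint8);cv2.imwrite("pics/g4.png",cv2.resize(i,None,fx=7,fy=7,interpolation=0))
E
```

```text
t 2.5 pos [ 0.5566 -0.2746  0.0687] yaw 4.46 tilt [-0.002  0.001 -1.   ] shift [ 0.006 -0.007 -0.   ] az -0.001 open 0.602 grip 0.0 F [-0.4  0.   0.3]
side1.npz 297 [25, 34, 31, 31, 32, 33, 31, 34, 31, 33, 30, 31, 44, 60, 76, 78, 81, 81, 78, 78, 77, 79, 78, 68, 54, 54, 70, 107, 118, 114]
side1.npz 299 [32, 38, 33, 29, 33, 26, 29, 30, 31, 29, 31, 30, 33, 52, 72, 80, 79, 77, 78, 76, 77, 78, 76, 76, 64, 52, 62, 118, 137, 138]
side1.npz 301 [29, 32, 34, 38, 35, 37, 42, 42, 38, 43, 45, 45, 51, 52, 65, 75, 80, 81, 77, 79, 78, 79, 74, 81, 69, 52, 55, 96, 130, 138]
side2.npz 297 [34, 34, 29, 34, 33, 33, 33, 32, 28, 24, 33, 43, 58, 71, 82, 79, 79, 80, 80, 80, 79, 74, 79, 69, 54, 52, 68, 106, 121, 115]
side2.npz 299 [30, 30, 30, 32, 32, 31, 33, 22, 28, 29, 33, 34, 48, 71, 80, 79, 78, 79, 81, 77, 78, 76, 75, 77, 62, 51, 60, 118, 141, 136]
side2.npz 301 [36, 35, 45, 38, 41, 41, 42, 42, 48, 50, 46, 51, 54, 73, 78, 78, 79, 79, 77, 78, 76, 78, 76, 80, 72, 58, 57, 97, 131, 139]
side3.npz 297 [33, 38, 45, 34, 32, 25, 36, 33, 29, 35, 30, 27, 29, 29, 33, 31, 32, 32, 34, 44, 58, 75, 76, 72, 53, 55, 67, 104, 118, 116]
side3.npz 299 [26, 28, 30, 33, 29, 34, 26, 31, 28, 33, 33, 33, 30, 32, 29, 33, 32, 32, 30, 33, 50, 68, 78, 77, 59, 55, 62, 121, 141, 132]
side3.npz 301 [36, 24, 27, 30, 24, 31, 36, 34, 39, 38, 42, 43, 46, 42, 50, 48, 48, 51, 51, 47, 56, 70, 76, 78, 73, 60, 54, 96, 130, 140]
```

View pics/g4.png

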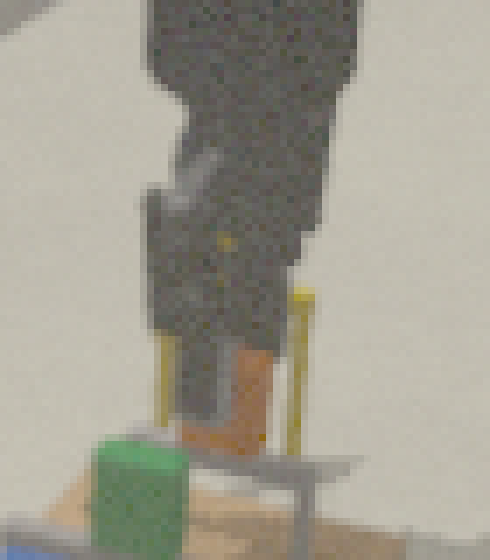

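Fingertips now reach about 17 mm down the block's side (crop row 420, block bottom at row 452). I'll go 10 mm lower and close.

>>> jog_arm --moves '[0.6, 0, 0, 0.13, 0, 0, 0, 0.6, 0, 0, 0, 0, 0, 0, 0.1, 0, 0, 0, 0, 0, 0, 0.1, 0, 0, 0, 0, 0, 0, 0.1, 0, 0, 0, 0, 0, 0, 0.1, 0, 0, 0, 0, 0, 0, 0.1, 0, 0, 0, 0, 0, 0]' --force 50

```text
time: 3.42
ee_pos: [0.5576, -0.2751, 0.0609]
eef_rot: [0.0, 0.999, 0.039, 0.0]
contact_force: [0.8, 1.9, 3.1]
opening: 0.175
grasp_force: 50.4
```

>>> jog_arm --moves '[0.1, 0, 0, -0.2, 0, 0, 0, 0.1, 0, 0, -0.3, 0, 0, 0, 0.1, 0, 0, -0.4, 0, 0, 0, 0.1, 0, 0, -0.4, 0, 0, 0, 0.1, 0, 0, -0.4, 0, 0, 0, 0.1, 0, 0, -0.4, 0, 0, 0, 0.1, 0, 0, 0, 0, 0, 0]'

```text
time: 4.3
ee_pos: [0.5582, -0.2756, 0.2213]
eef_rot: [0.002, 0.999, 0.039, 0.002]
contact_force: [0.7, -0.2, -2.9]
opening: 0.178
grasp_force: 50.0
```

```bash
python3 st.py .548 .186 -19.4; python3 - <<'E'
from h import *
from plant import *
f=grab_frame("side");np.savez("side4.npz",**f)
m,c,s=blob(f,(2,130,50),(16,255,255),(270,60,330,160));print(c,s)
i=f["image"][40:200,240:360]
i=(255*(i/255.)**.5).astype(np.uint8);cv2.imwrite("pics/g5.png",cv2.resize(i,None,fx=3.7,fy=3.7,interpolation=0))
for z in (.1,.15,.2,.25): print(z,proj(f,np.array([.557,-.274,z])))
E
```

```text
t 4.3 pos [ 0.5582 -0.2756  0.2213] yaw 4.46 tilt [ 0.005 -0.003 -1.   ] shift [ 0.343 -6.146 -0.019] az 0.398 open 0.178 grip 50.0 F [ 0.7 -0.2 -2.9]
[307.12871287  84.1980198 ] [299  74  14  18 101]
0.1 (np.float64(302.0280660894352), np.float64(143.68971680465137))
0.15 (np.float64(303.12614825320986), np.float64(126.4398488868431))
0.2 (np.float64(304.2905243207816), np.float64(108.14856428640347))
0.25 (np.float64(305.52738464293185), np.float64(88.71861824618524))
```

View pics/g5.png

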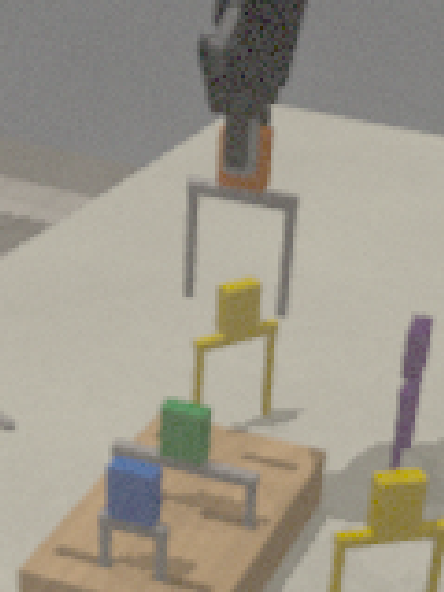

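The U-bolt hangs upright with its leg ends (crop 188,295 and 282,315) at z≈0.155. Green and blue are still in place. Next is the carry.

>>> jog_arm --moves '[0.1, 0, 0, 0, 0, 0, 0.0995, 0.1, 0, 0, 0, 0, 0, 0.0995, 0.1, 0, 0, 0, 0, 0, 0.0995, 0.1, 0, 0, 0, 0, 0, 0.0995, 0.1, -0.242, -0.64, 0, 0, 0, 0, 0.1, -0.242, -0.64, 0, 0, 0, 0, 0.1, -0.242, -0.64, 0, 0, 0, 0, 0.1, -0.242, -0.64, 0, 0, 0, 0, 0.1, -0.242, -0.64, 0, 0, 0, 0, 0.1, -0.242, -0.64, 0, 0, 0, 0]'

```text
time: 5.6
ee_pos: [0.5493, 0.0344, 0.2157]
eef_rot: [0.0, 0.986, -0.169, -0.002]
contact_force: [0.3, -1.2, -2.1]
opening: 0.173
grasp_force: 49.9
```

>>> jog_arm --moves '[0.1, -0.242, -0.64, 0, 0, 0, 0, 0.1, -0.242, -0.64, 0, 0, 0, 0, 0.1, -0.242, -0.64, 0, 0, 0, 0, 0.1, 0, 0, 0, 0, 0, 0, 0.1, 0, 0, 0, 0, 0, 0]'

```text
time: 6.22
ee_pos: [0.5464, 0.1863, 0.2162]
eef_rot: [0.001, 0.986, -0.169, -0.001]
contact_force: [-0.4, -0.4, -2.3]
opening: 0.18
grasp_force: 50.1
```

```bash
python3 st.py .548 .186 -19.4; python3 - <<'E'
from h import *
from plant import *
for n,r in(("side",(120,60,320,260)),("top",(60,80,300,300))):
    f=grab_frame(n);np.savez(n+"5.npz",**f);cv2.imwrite(f"pics/{n}5.png",f["image"])
    m,c,s=blob(f,(2,130,50),(16,255,255),r);print(n,c,s)
    for z in (.2,.26): print(z,proj(f,np.array([.548,.186,z])))
f=load("side5.npz");g=load("top5.npz")
a=(255*(f["image"][60:310,110:330]/255.)**.5).astype(np.uint8);b=(255*(g["image"][80:330,60:280]/255.)**.5).astype(np.uint8)
cv2.imwrite("pics/p.png",cv2.resize(np.hstack([a,b]),(792,450),interpolation=2))
E
```

```text
t 6.22 pos [0.5464 0.1863 0.2162] yaw -19.41 tilt [-0.003 -0.001 -1.   ] shift [ 0.022 -0.004 -0.   ] az -0.0 open 0.18 grip 50.1 F [-0.4 -0.4 -2.3]
side [288.3347079  184.60893471] [ 246  156   74   58 1455]
0.2 (np.float64(192.24196154199018), np.float64(203.1167295489468))
0.26 (np.float64(188.14555839216953), np.float64(173.13366050188702))
top [287.93771626 204.03114187] [281 180  19  47 578]
0.2 (np.float64(132.38640738571104), np.float64(167.0703832094503))
0.26 (np.float64(117.9570899021877), np.float64(156.16957914242957))
```

View pics/p.png

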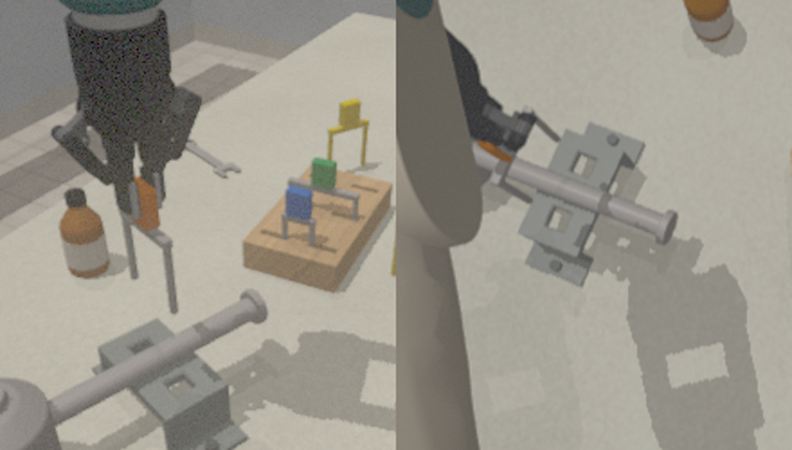

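The side crop shows the leg tips at (174,310) and (133,277), and the top crop shows them at (528,202) and (562,142). That puts the U-bolt roughly above the bracket, still held. I'll triangulate the tips for a fine correction.

```bash
python3 - <<'E'
from h import *
T,S=load("top5.npz"),load("side5.npz")
s=lambda x,y:(110+x/1.8,60+y/1.8); t=lambda x,y:(60+(x-396)/1.8,80+y/1.8)
a,e1=tri(T,t(528,202),S,s(174,310));b,e2=tri(T,t(562,142),S,s(133,277))
m=(a+b)/2;d=b-a;print(a,b,e1,e2,"mid",m,"len",np.linalg.norm(d),"yaw",np.degrees(np.arctan2(d[1],d[0])))
for z in (m[2],.155): print(plane(S,*s(153.5,293.5),z),plane(T,*t(545,172),z))
E
```

```text
[0.51299429 0.19759437 0.1581817 ] [0.58161894 0.17124058 0.15217813] 0.0012865725528202982 0.006124152655392395 mid [0.54730662 0.18441747 0.15517991] len 0.07375572394891709 yaw -21.008187742462972
[0.54838071 0.18479663 0.15517991] [0.54516568 0.18361483 0.15517991]
[0.54853306 0.18463083 0.155     ] [0.54521429 0.18368391 0.155     ]
```

Leg midpoint is (0.547,0.184), within 2 mm of the bracket centre. Leg ends are at z≈0.155, so it has 144 mm to go down.

>>> jog_arm --moves '[0.1, 0.01, -0.02, 0.3, 0, 0, 0, 0.1, 0, 0, 0.3, 0, 0, 0, 0.1, 0, 0, 0.3, 0, 0, 0, 0.1, 0, 0, 0.2, 0, 0, 0, 0.1, 0, 0, 0.2, 0, 0, 0, 0.1, 0, 0, 0.2, 0, 0, 0, 0.1, 0, 0, 0.1, 0, 0, 0, 0.1, 0, 0, 0, 0, 0, 0]'

```text
time: 7.32
ee_pos: [0.5479, 0.1879, 0.0974]
eef_rot: [0.0, 0.986, -0.169, -0.0]
contact_force: [0.5, -0.3, -1.5]
opening: 0.177
grasp_force: 50.0
```

```bash
cat > chk.py <<'E'
from h import *
from plant import *
f=grab_frame("side");np.savez("side6.npz",**f)
m,c,s=blob(f,(4,130,50),(16,255,255),(150,130,245,300));print(c,s)
ex=np.array([.943,-.333,0])
for z in (.106,.116,.126): print(z,proj(f,np.array([.548,.186,z])))
E
python3 st.py .548 .186 -19.4; python3 chk.py
```

```text
t 7.33 pos [0.5479 0.1879 0.0974] yaw -19.42 tilt [-0.001 -0.    -1.   ] shift [0.01  0.023 0.   ] az -0.0 open 0.177 grip 50.0 F [ 0.5 -0.3 -1.5]
[156.20512821 184.64835165] [150 175  15  21 273]
0.106 (np.float64(197.84497614240894), np.float64(244.1272374242265))
0.116 (np.float64(197.29052643381544), np.float64(240.06901774030453))
0.126 (np.float64(196.72678276808452), np.float64(235.94277219360052))
```

No contact force at leg ends z≈0.036, so both legs are below the plate top and in the holes. I'll lower slowly to contact.

>>> jog_arm --moves '[0.1, 0, 0, 0.08, 0, 0, 0, 0.1, 0, 0, 0.08, 0, 0, 0, 0.1, 0, 0, 0.05, 0, 0, 0, 0.1, 0, 0, 0.03, 0, 0, 0, 0.1, 0, 0, 0, 0, 0, 0]'

```text
time: 8.0
ee_pos: [0.548, 0.1879, 0.0798]
eef_rot: [0.0, 0.986, -0.169, -0.0]
contact_force: [0.7, 0.0, -2.1]
opening: 0.177
grasp_force: 50.0
```

```bash
sed -i 's/(150,130,245,300)/(175,200,225,260)/' chk.py; python3 st.py .548 .186 -19.4; python3 chk.py
```

```text
t 8.0 pos [0.548  0.1879 0.0798] yaw -19.42 tilt [-0. -0. -1.] shift [0.008 0.024 0.   ] az -0.0 open 0.177 grip 50.0 F [ 0.7  0.  -2.1]
[198.56796117 237.53883495] [193 224  12  27 206]
0.106 (np.float64(197.84497614240894), np.float64(244.1272374242265))
0.116 (np.float64(197.29052643381544), np.float64(240.06901774030453))
0.126 (np.float64(196.72678276808452), np.float64(235.94277219360052))
```

>>> jog_arm --moves '[0.1, 0, 0, 0.03, 0, 0, 0, 0.1, 0, 0, 0.025, 0, 0, 0, 0.1, 0, 0, 0.02, 0, 0, 0, 0.1, 0, 0, 0, 0, 0, 0]'

```text
time: 8.55
ee_pos: [0.548, 0.1878, 0.0741]
eef_rot: [0.0, 0.986, -0.169, -0.0]
contact_force: [-0.3, 0.1, -1.8]
opening: 0.177
grasp_force: 50.0
```

>>> jog_arm --moves '[0.1, 0, 0, 0.02, 0, 0, 0, 0.1, 0, 0, 0.02, 0, 0, 0, 0.1, 0, 0, 0, 0, 0, 0]'

```text
time: 8.93
ee_pos: [0.5482, 0.1879, 0.0718]
eef_rot: [-0.0, 0.986, -0.169, 0.0]
contact_force: [-1.3, -1.3, 3.3]
opening: 0.174
grasp_force: 50.6
```

Contact came at exactly 11 mm above the rack height reading, so the crossbar is on the pipe. Release.

>>> jog_arm --moves '[0.5, 0, 0, 0, 0, 0, 0, 0.5, 0, 0, 0, 0, 0, 0, 0.5, 0, 0, 0, 0, 0, 0, 0.5, 0, 0, 0, 0, 0, 0, 0.5, 0, 0, -0.2, 0, 0, 0, 0.5, 0, 0, -0.4, 0, 0, 0, 0.5, 0, 0, -0.5, 0, 0, 0, 0.5, 0, 0, -0.5, 0, 0, 0, 0.5, 0, 0, -0.4, 0, 0, 0, 0.5, 0, 0, 0, 0, 0, 0]'

```text
time: 10.18
ee_pos: [0.5493, 0.1882, 0.2256]
eef_rot: [-0.001, 0.986, -0.169, 0.003]
contact_force: [-0.1, -0.1, -0.3]
opening: 0.504
grasp_force: 0.0
```

```bash
python3 st.py .548 .186 -19.4; python3 chk.py; python3 - <<'E'
from h import *
from plant import *
S=load("side6.npz");T=grab_frame("top")
m,c,s=blob(S,(2,130,50),(16,255,255),(175,200,225,260));m2,c2,s2=blob(T,(2,130,50),(16,255,255),(110,150,190,220))
print(c,s,c2,s2,tri(T,c2,S,c))
for nm,lo,hi,rs in (("green",(50,120,50),(85,255,255),(275,140,305,175)),("blue",(100,120,50),(125,255,255),(262,155,290,192))): print(nm,blob(S,lo,hi,rs)[1:])
E
```

```text
t 10.18 pos [0.5493 0.1882 0.2256] yaw -19.42 tilt [ 0.007  0.002 -1.   ] shift [-0.006  0.034 -0.   ] az -0.0 open 0.504 grip 0.0 F [-0.1 -0.1 -0.3]
[195.56089744 239.41987179] [187 227  18  26 312]
0.106 (np.float64(197.84497614240894), np.float64(244.1272374242265))
0.116 (np.float64(197.29052643381544), np.float64(240.06901774030453))
0.126 (np.float64(196.72678276808452), np.float64(235.94277219360052))
[195.56089744 239.41987179] [187 227  18  26 312] [148.24242424 177.60984848] [139 167  19  22 264] (array([0.55130807, 0.18701398, 0.11701303]), np.float64(0.0004859721212052836))
green (array([289.87804878, 150.26829268]), array([284, 148,  13,   7,  41], dtype=int32))
blue (array([275.72619048, 168.20238095]), array([269, 163,  14,  15,  84], dtype=int32))
```

The U-bolt is home: its grip block centre is at (0.551,0.187,0.117), about 1 mm off the expected height of 0.116. It is released, and the bystanders haven't moved. Handing in.

```bash
python3 -c "
from plant import *
print(close_job())"
```

```text
the job is handed in; nothing more can be done
None
```

The orange U-bolt is astride the pipe with a leg in each bracket hole and its crossbar on the pipe, released within about 3 mm of home by camera check; the blue and green U-bolts still stand in the rack, and the job is handed in (no verdict was returned).

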